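# Change the whetstone in its holder and weigh the worn one

### The job

Change the sharpening stone: lift the worn grey stone out of the wooden holder and set it down gently, flat and centred, on the pan of the blue scale, without pressing the pan down to its stop, and let go of it. Then take the new orange stone from the round green mat and seat it fully home, flat and square, in the holder's pocket with its tongue in the slot. Do not drop either stone, leave the other things on the bench where they are, and let go at the end.

Things in the scene. Friction and masses are not known exactly. Their poses are not given: they have to be found in the camera images.
- holder: Wooden stone holder, fixed: light board 200 (x) x 130 (y) x 12 mm with dark walls 9 mm high on it (tops 21 mm above the bench) round a pocket 154 (x) x 64 mm (y), 3 mm lead-in at the top edges. Long walls 18 mm thick, each with an open finger gap 52 mm long at its middle, level with the pocket floor. The +x end wall (20 mm thick) has an open slot 24 mm wide. Origin: centre of the underside; z up.
- pocket (a point): Centre of the pocket's floor, 12 mm above the holder's underside; axes as the holder's. A seated stone's origin lies here, its +x end (tongue) in the slot at the pocket's +x end; clearance 2 mm all round.
- scale: Blue counter scale fixed to the bench: housing 160 x 150 x 50 mm with a grey display 25 mm deep on its -x side (to 99.5 mm from the origin), and a flat steel pan above it. Origin: centre of its underside; z up.
- pan_top (a point): Centre of the upper face of the scale's pan, a flat plate without rim, 170 mm (scale x) by 160 mm (scale y); 80 mm above the bench when unloaded; it sinks with the pan. Axes as the scale's.
- pan: The scale's steel pan, sprung: it only slides straight down, 20 mm at most, about 1.4 mm per newton (0.7 N/mm, from rest), damped; the worn stone sinks it about 4 to 8 mm. Origin on its axis 15 mm below its upper face; z up.
- mat: Round green mat, 280 mm in diameter, 4 mm thick, fixed to the bench. Origin: centre of its underside.
- worn: Worn grey whetstone on a black base, starts in the holder's pocket: 150 (x) x 60 (y) x 22 mm (z; 10 mm base below 12 mm stone, flush sides), plus a tongue on the base at the +x end, 18 mm long, 20 wide, 10 high. 0.28 to 0.56 kg, centre of mass near its middle. Origin: centre of the underside of the 150 x 60 rectangle; z up.
- fresh: New orange whetstone on a black base, starts flat on the green mat: 150 (x) x 60 (y) x 34 mm (z; 10 mm base below 24 mm stone, flush sides), plus a tongue on the base at the +x end, 18 mm long, 20 wide, 10 high. 0.38 to 0.77 kg, centre of mass near its middle. Origin: centre of the underside of the 150 x 60 rectangle; z up.
- jar: Small jar with a brass cap, 44 mm diameter, 55 mm tall, loose, standing on the mat close beside the new stone's +y long side, somewhere between its middle and its +x end, where it can be in the way of a finger. Origin: centre of its underside. To be left alone.
- oil: Small amber oil bottle with a red cap, 38 mm diameter, 85 mm tall, loose, standing on the bench close to the holder on its +y side, towards its -x end. Origin: centre of its underside. To be left alone.
- dresser: White dressing block 22 x 50 x 22 mm, loose, on the mat near the new stone's -x end. Origin: centre of its underside. To be left alone.
- bottle: Tall clear water bottle, 66 mm diameter, 190 mm tall, loose. Origin: centre of its underside. To be left alone.
- tin: Tin with a yellow band, 74 mm diameter, 110 mm tall, loose. Origin: centre of its underside. To be left alone.
- cup: Blue ceramic cup, 72 mm diameter, 85 mm tall, loose, near the robot's base. Origin: centre of its underside. To be left alone.
- hammer: Hammer 240 mm long lying at the back of the bench, loose. Origin: on its underside; its x axis runs along the handle. To be left alone.
- knifebox: Cardboard knife box with a red band, 190 x 50 x 28 mm, loose, at the back right of the bench. Origin: centre of its underside; x along it. To be left alone.
There are look-alikes about, which are no part of the job. Leave any turquoise or yellow look-alike of the worn alone. Several things look just like the fresh: the one meant starts farthest from the robot's base.

How it is judged:
On the way, in this order (a step that is already met when the one before it is completed fails the run):
1. the worn stone lies flat, centred and at rest on the scale's pan, let go (horizontal distance between worn and pan_top below 0.02 m and z of worn in the frame of pan_top between -0.003 and 0.003 m and angle between worn's own z axis and vertical below 0.04 rad and contact force between the fingers and worn below 0.1 N and contact force between worn and pan above 1 N and linear speed of worn below 0.02 m/s), for 0.3 s.
2. the new stone is seated flat and square in the holder's pocket, let go (z of fresh in the frame of pocket between -0.002 and 0.002 m and x of fresh in the frame of pocket between -0.005 and 0.005 m and y of fresh in the frame of pocket between -0.005 and 0.005 m and angle between fresh's own z axis and vertical below 0.03 rad and angle between the x axis of fresh and the x axis of holder, either way round below 0.07 rad and contact force between the fingers and fresh below 0.1 N and linear speed of fresh below 0.02 m/s), for 0.2 s.
At the end, for the whole second after the job is handed in: Worn stone flat on the pan (within 3 mm of its face, tilt < 0.04 rad), origin within 20 mm of the pan centre; new stone on the pocket floor (within 2 mm in z, 5 mm in x and y, tilt < 0.03, turned < 0.07 rad from the holder); both released and at rest (all of step 1 and all of step 2); the robot touches nothing.
It fails at once if the worn stone is let fall (falls faster than 0.6 m/s out of the fingers) (linear speed of worn above 0.6 m/s and contact force between the fingers and worn below 0.1 N).
It fails at once if the new stone is let fall (falls faster than 0.6 m/s out of the fingers) (linear speed of fresh above 0.6 m/s and contact force between the fingers and fresh below 0.1 N).
It fails at once if the scale's pan is pressed down to its stop (z of pan in the frame of scale below 0.0465 m).
It fails at once if another loose thing on the bench (jar, oil bottle, dressing block, bottle, tin, cup, hammer, knife box) is moved more than 20 mm (distance of any of oil, jar, dresser, bottle, tin, cup, hammer, knifebox from where it was at the start of the episode above 0.02 m).
It also fails if it takes over 72 s, if anything falls off the work surface, if the arm or the gripper's body presses on something with over 40 N, if the wrist force passes 120 N, or if a joint passes its speed limit or range.

### The arm

A 6-joint arm with a two-finger parallel gripper is mounted at the origin on the work surface. World frame = base frame: x ahead of the robot, y to its left, z up, the work surface at z = 0. Lengths are in m, angles in rad, forces in N, time in s.
With the tool pointing down it reaches from about 0.35 to 0.775 m from the base axis. Payload 7.3 kg.
Tool frame: the origin (TCP) lies midway between the tips of the shut fingers; the grasp point (between the pads) lies 19 mm behind it (tcp_to_grasp is the distance from the TCP to the grasp point, in m); z points along the fingers, y is the line along which they close (so a half turn about z gives the same grasp; the last joint's range is limited). The gripper opens to 92 mm and grips with 3 to 60 N. Pads are 19 mm wide; open, the fingers measure 130 mm over their backs; the gripper's body (75 mm by 190 mm) begins 47 mm behind the grasp point.
Start: joints at [-1.404, 0.342, 1.524, -0, 1.275, -0.146], TCP at [0.162, -0.5, 0.227] pointing down, gripper open.
Joint ranges: [-2.53, 2.53], [-0.77, 2.02], [0.04, 2.7], [-1, 4.14], [0.28, 2.66], [-3.11, 3.11]. Speed limits (rad/s): [2.57, 2.57, 3.14, 3.14, 3.14, 3.14].

### API

Orientations are given as [roll, pitch, yaw] about the fixed x, y, z axes, in that order (R = Rz(yaw) Ry(pitch) Rx(roll)).
In Python, from cell import observe, read_camera, calibration, hand_in, tcp_to_grasp gives the robot as it stands.
- The arm moves only by the tool send_rows, never from a script. Its argument "targets" is a list of rows, each a list of 5 numbers: the opening, from 0 (shut) to 1 (fully open), then the shift along the world's x, y, z in m, then the turn about the world's z in rad. A call has 1 to 5 rows; each row shifts and turns the commanded pose from where the row before left it; what a row does not reach is not made up. A row lasts 1/10 s, in which the tool goes at most 50 mm and 8.59 degrees, less where a joint would pass 70% of its speed; a pose out of reach is approached as far as the arm can. A call is refused whole if a number of a shift passes 0.05 or a number of a turn 0.15, either way. A call with a gripper value outside its range is refused whole. The fingers move at their own pace and stop on an object; "grip_force" is the grip in N (left out, the last holds). Time passes only in rows, so rows that do not move let the fingers close. It gives the time, the measured TCP pose, the force, the opening and the grip force at its end, in the units of the state.
- observe(): the state, without advancing time (a new reading comes with each control period).
- read_camera(name): name is "scene" or "top"; returns (picture, depth): 400x640x3 uint8, red, green, blue; 400x640 float32, m along the optical axis (not along the pixel's ray), 0 where there is no reading.
- calibration(name): a dict with "intrinsics" (3x3 intrinsics, pixels), "k1" (the pictures are not rectified: a ray, as slopes to the right and down, at radius r is drawn at 1 + k1 r^2 times it, then the intrinsics apply), "world_to_cam" (4x4, takes a point from world to camera coordinates). Camera axes: x right, y up, looking along -z (the intrinsics and any distortion apply to the point x, -y, -z); pixel columns grow to the right and rows downward; lengths in m; the calibration is good to about 2 mm. A picture is of the moment at which its call begins. calibration takes no time and is no camera call.
- hand_in(): hands the job in; it is judged then, once.
The state is a dict: "time": time; "qpos": joint angles; "qvel": joint speeds; "joint_efforts": joint torques, N m; "tool_pos": TCP position; "tool_rot": TCP orientation; "contact_force": force on the tool from outside, world axes, zero at the start; "torque": the same for the moment, N m; "opening": finger opening in m; "grip_force": force on a finger pad.
Only numpy, scipy, OpenCV 4.12 (cv2) and the standard library are available. Lean on these libraries where they do the work, as an engineer would, in place of code of your own. Each camera call takes 0.05 s, during which the arm holds its last target. There are 200 camera calls.

## Working session

There is one attempt and no reset: what is moved stays moved. The work goes in short steps, Python scripts to look and compute and a tool call to move; the robot and the scene stay as the last step left them, time stands still between calls to the robot, and variables do not carry over. Pictures are saved under pics/ and viewed, at most 12 in all, crops included, and the job is handed in when it is done.

Besides the shell and the picture viewer there is one more tool, called after "Call:" as name(argument=value, ...) on one line, values as JSON. send_rows: Moves the arm, as the interface text tells. Its arguments: {"type":"object","properties":{"targets":{"type":"array","items":{"type":"array","items":{"type":"number"}}},"grip_force":{"type":"number"}},"required":["targets"]}

```bash
mkdir -p pics; ls; cat > h.py <<'E'
import numpy as np, cv2
from cell import *
def cast(name,px,z):
    """pixels (N,2) -> world points on plane z"""
    c=calibration(name);K=np.array(c["intrinsics"]);T=np.array(c["world_to_cam"])
    s=cv2.undistortPoints(np.array(px,float).reshape(-1,1,2),K,np.array([c["k1"],0,0,0,0.])).reshape(-1,2)
    d=np.c_[s[:,0],-s[:,1],-np.ones(len(s))]@T[:3,:3]
    o=-T[:3,:3].T@T[:3,3]
    return o+d*((z-o[2])/d[:,2])[:,None]
def depthpts(name,px,dep):
    c=calibration(name);K=np.array(c["intrinsics"]);T=np.array(c["world_to_cam"])
    px=np.array(px);s=cv2.undistortPoints(px.astype(float).reshape(-1,1,2),K,np.array([c["k1"],0,0,0,0.])).reshape(-1,2)
    d=dep[px[:,1],px[:,0]][:,None]
    return (np.c_[s[:,0],-s[:,1],-np.ones(len(s))]*d-T[:3,3])@T[:3,:3]
def snap(name,f=None):
    p,d=read_camera(name)
    if f: cv2.imwrite(f"pics/{f}.png",p[:,:,::-1]); np.savez(f"pics/{f}.npz",p=p,d=d)
    return p,d
E
python3 - <<'E'
from h import *
for n in("scene","top"):
    snap(n,n+"0"); c=calibration(n);T=np.array(c["world_to_cam"]); print(n,c["intrinsics"],c["k1"],-T[:3,:3].T@T[:3,3])
s=observe();print(s,tcp_to_grasp)
E
```

```text
pics
scene [[508.98484214   0.         322.63920446]
 [  0.         508.98484214 196.14362226]
 [  0.           0.           1.        ]] -0.13303810935200192 [1.19336031 0.99689113 0.96279569]
top [[502.86136068   0.         328.98060123]
 [  0.         502.86136068 199.97721486]
 [  0.           0.           1.        ]] 0.009430749722260176 [0.11622822 0.11118575 1.98555377]
{'time': 0.1, 'qpos': array([-1.40401490e+00,  3.42633831e-01,  1.52489706e+00,  2.20502969e-05,
        1.27538442e+00, -1.46040154e-01]), 'qvel': array([ 0.00046924, -0.00128605, -0.00159228, -0.00109828, -0.00038034,
       -0.00094086]), 'joint_efforts': array([ 9.94116308e-04, -4.32005918e+01, -2.44696087e+01,  7.18706776e-02,
        5.25936135e-02, -3.98784800e-05]), 'tool_pos': array([ 0.16151535, -0.49917374,  0.22613295]), 'tool_rot': array([-3.14028715e+00, -2.13337110e-04,  3.12815010e-01]), 'contact_force': array([0.40037495, 0.49087469, 0.10136251]), 'torque': array([-0.03615201, -0.03100539,  0.02726813]), 'grip_force': 0.0, 'opening': 0.09209189465669254} 0.0188
```

View pics/top0.png

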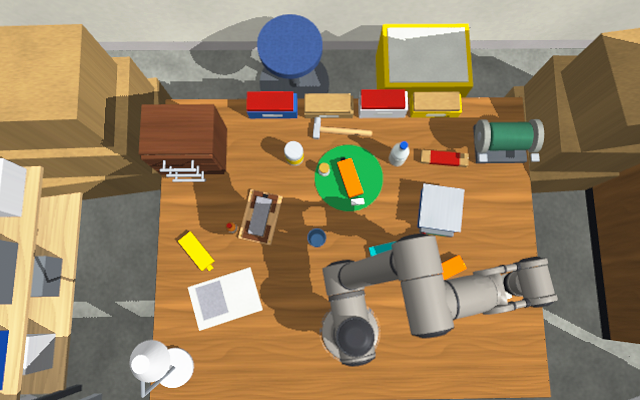

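View pics/scene0.png

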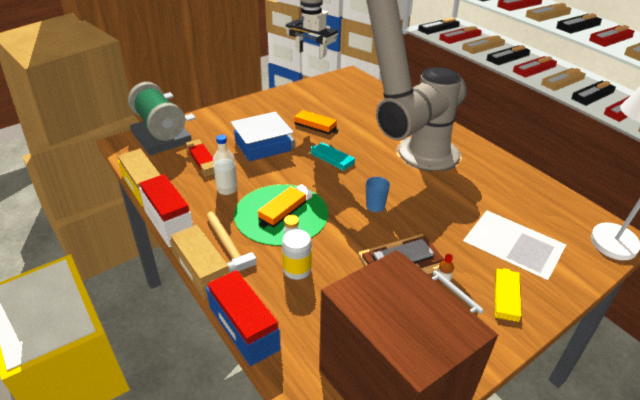

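Top view: holder with the grey stone at (260,216), scale at (441,208), mat at (349,177). The orange candidates are (350,178), on the mat, and (453,267), beside the arm. The mat one fits because it is farther from the base at (350,335). Next I'll confirm it in a crop and measure.

```bash
cat > m.py <<'E'
from h import *
def blob(mask,near):
    n,l,s,c=cv2.connectedComponentsWithStats(mask.astype(np.uint8))
    i=1+np.argmin([np.hypot(*(c[k]-near)) if s[k,4]>25 else 1e9 for k in range(1,n)])
    return (l==i).astype(np.uint8)
def rect(mask,z,name="top"):
    cn=max(cv2.findContours(mask,cv2.RETR_EXTERNAL,cv2.CHAIN_APPROX_NONE)[0],key=cv2.contourArea).reshape(-1,2)
    w=cast(name,cn,z)[:,:2]
    (c,wh,a)=cv2.minAreaRect((w*1000).astype(np.float32))
    if wh[0]<wh[1]: wh=wh[::-1];a+=90
    a=(a+90)%180-90
    return np.round(c,1),np.round(wh,1),round(a,2)
E
python3 - <<'E'
from m import *
d=np.load("pics/top0.npz");p,dep=d["p"],d["d"]
hsv=cv2.cvtColor(p,cv2.COLOR_RGB2HSV);H,S,V=cv2.split(hsv)
print([hsv[y,x].tolist() for x,y in[(350,178),(260,216),(441,208),(324,170),(232,227),(358,202),(330,180),(274,200),(441,232)]])
orange=blob((H>5)&(H<20)&(S>200)&(V>180),(350,178)); print("fresh",rect(orange,.038))
grey=blob((S<50)&(V>60)&(V<170),(260,216)); print("worn",rect(grey,.034))
pan=blob((S<40)&(V>180),(441,205)); print("pan",rect(pan,.08))
mat=blob((H>50)&(H<75)&(S>150),(349,177)); print("mat",rect(mat,.004))
for n,u in dict(fresh=(350,178),worn=(260,216),pan=(441,205),jar=(324,170),oil=(232,227),dresser=(358,202)).items():
    print(n,cast("top",[u],.05).round(3),depthpts("top",[u],dep).round(4))
a=cv2.resize(p[140:215,305:395],None,fx=5,fy=5,interpolation=2)
b=cv2.resize(p[180:250,220:290],None,fx=5,fy=5,interpolation=2)
c=np.zeros((375,800,3),np.uint8);c[:375,:450]=a;c[:350,450:800]=b
cv2.imwrite("pics/crop1.png",c[:,:,::-1])
E
```

```text
[[18, 255, 253], [116, 15, 122], [106, 12, 229], [22, 177, 236], [15, 223, 181], [0, 0, 255], [71, 217, 186], [10, 159, 114], [105, 22, 164]]
fresh (array([597.5, -12.1]), array([152.5,  60.4]), 17.48)
worn (array([446. , 344.4]), array([153.7,  64.3]), -12.53)
pan (array([ 463.4, -362.4]), array([171.6, 161.2]), -8.72)
mat (array([605.7,  -8.1]), array([271.5, 268.8]), -0.6)
fresh [[ 0.59  -0.013  0.05 ]] [[ 0.5917 -0.013   0.045 ]]
worn [[0.442 0.341 0.05 ]] [[0.4439 0.3427 0.0366]]
pan [[ 0.478 -0.368  0.05 ]] [[ 0.4707 -0.3588  0.0887]]
jar [[0.624 0.09  0.05 ]] [[0.6185 0.0902 0.0712]]
oil [[0.4   0.449 0.05 ]] [[0.3988 0.4476 0.0556]]
dresser [[ 0.493 -0.042  0.05 ]] [[ 0.4965 -0.0434  0.0332]]
```

View pics/crop1.png

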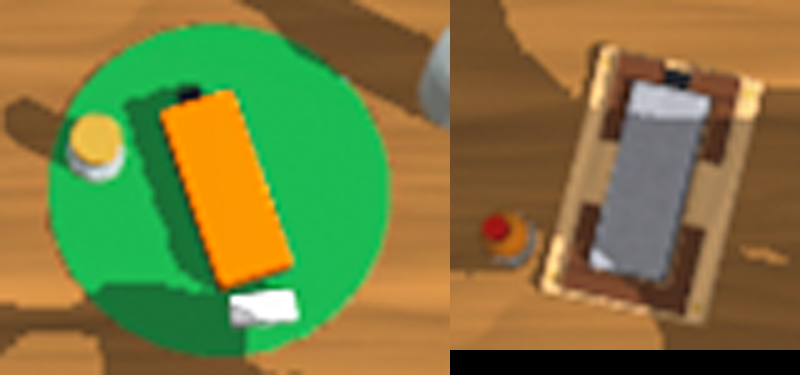

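The crop confirms the orange stone at (350,178). Its black tongue is at the top (+x), with the jar on its +y side and the dresser at its -x end. In the holder, the worn stone's tongue also points up (+x). The measured sizes match (152x60, pan 171x161). I'll move to above the worn stone.

Call:
send_rows(targets=[[1, 0.036, 0.03, 0, -0.1], [1, 0.036, 0.03, 0, -0.1], [1, 0.036, 0.03, 0, -0.1], [1, 0.036, 0.03, 0, -0.1], [1, 0.036, 0.03, 0, -0.13]], grip_force=30)

```text
time: 0.6
tool_pos: [0.3416, -0.3489, 0.2265]
tool_rot: [-3.141, 0.0, -0.218]
contact_force: [0.3, -0.4, -0.0]
opening: 0.0919
grip_force: 0.0
```

Call:
send_rows(targets=[[1, 0.016, 0.046, 0, 0], [1, 0.016, 0.046, 0, 0], [1, 0.016, 0.046, 0, 0], [1, 0.016, 0.046, 0, 0], [1, 0.016, 0.046, 0, 0]])

```text
time: 1.1
tool_pos: [0.4207, -0.1185, 0.2266]
tool_rot: [3.142, 0.0, -0.214]
contact_force: [1.5, -0.3, -0.2]
opening: 0.0917
grip_force: 0.0
```

Call:
send_rows(targets=[[1, 0.005, 0.048, 0, 0], [1, 0.005, 0.048, 0, 0], [1, 0.005, 0.048, 0, 0], [1, 0.005, 0.048, 0, 0], [1, 0.005, 0.048, 0, 0]])

```text
time: 1.6
tool_pos: [0.4452, 0.1215, 0.2266]
tool_rot: [3.141, 0.0, -0.213]
contact_force: [1.7, -0.2, -0.2]
opening: 0.092
grip_force: 0.0
```

```bash
python3 - <<'E'
from m import *
p,dep=snap("scene","scene1"); p2,_=snap("top","top1")
for n,q,u in(("scene",p,[(283,200),(410,250),(263,127)]),("top",p2,[(350,178),(260,216),(441,205)])):
    H,S,V=cv2.split(cv2.cvtColor(q,cv2.COLOR_RGB2HSV))
    print(n,[cv2.cvtColor(q,cv2.COLOR_RGB2HSV)[y,x].tolist() for x,y in u])
    print("fresh",rect(blob((H>5)&(H<22)&(S>200)&(V>150+(n=="scene")*60),u[0]),.038,n))
    print("worn",rect(blob((S<50)&(V>60)&(V<170),u[1]),.034,n))
    print("pan",rect(blob((S<40)&(V>180),u[2]),.08,n))
c=np.vstack([cv2.resize(p[100:290,200:460],None,fx=2.3,fy=2.3)]);cv2.imwrite("pics/c2.png",c[:,:,::-1])
E
```

```text
scene [[25, 223, 255], [10, 11, 217], [30, 1, 250]]
fresh (array([604.8,  21.5]), array([152.8,  51.7]), -3.0)
worn (array([420.9, 391.3]), array([65.7, 10.9]), -13.52)
pan (array([ 467.2, -353.2]), array([169.8, 159.6]), -8.71)
top [[18, 255, 252], [120, 12, 193], [102, 15, 225]]
fresh (array([596.8, -12.4]), array([154.1,  60.9]), 16.95)
worn (array([494.9, 334.2]), array([66.2, 54.2]), 73.28)
pan (array([ 463.3, -362.4]), array([171.5, 161.3]), -8.63)
```

View pics/c2.png

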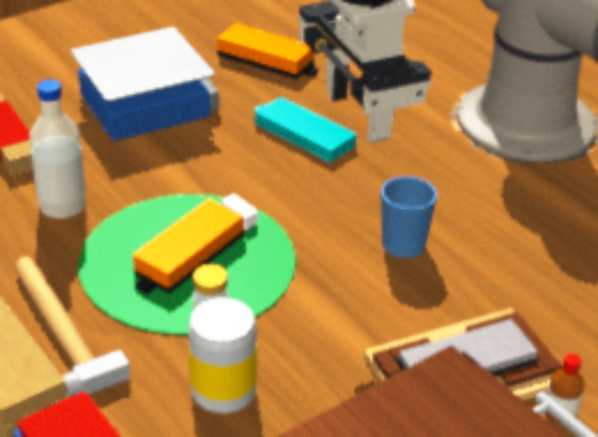

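Scene view: pan at (263,127), fresh stone at (283,200), worn stone partly hidden behind the cabinet. The pan centre agrees between views to about 10 mm. I'll continue to the worn stone.

Call:
send_rows(targets=[[1, 0, 0.045, 0, 0], [1, 0, 0.045, 0, 0], [1, 0, 0.045, 0, 0], [1, 0, 0.045, 0, 0], [1, 0, 0.043, 0, 0]])

```text
time: 2.2
tool_pos: [0.4454, 0.3437, 0.2264]
tool_rot: [3.141, 0.0, -0.214]
contact_force: [0.6, 0.4, -0.4]
opening: 0.0919
grip_force: 0.0
```

Call:
send_rows(targets=[[1, 0, 0, -0.04, 0], [1, 0, 0, -0.04, 0], [1, 0, 0, -0.04, 0], [1, 0, 0, -0.03, 0], [1, 0, 0, 0, 0]])

```text
time: 2.7
tool_pos: [0.443, 0.3403, 0.0724]
tool_rot: [3.135, 0.007, -0.214]
contact_force: [0.4, -0.8, 1.0]
opening: 0.0919
grip_force: 0.0
```

```bash
python3 - <<'E'
from m import *
p,_=snap("top","top2");p2,_=snap("scene","scene2")
print(observe()["tool_pos"],observe()["tool_rot"])
a=cv2.resize(p[170:260,215:305],None,fx=4.4,fy=4.4,interpolation=2);b=cv2.resize(p2[190:290,340:440],None,fx=3.96,fy=3.96)
cv2.imwrite("pics/c3.png",np.hstack([a,b])[:,:,::-1])
E
```

```text
[0.44596084 0.3421598  0.07705213] [ 3.14100290e+00  3.63684647e-04 -2.13835459e-01]
```

View pics/c3.png

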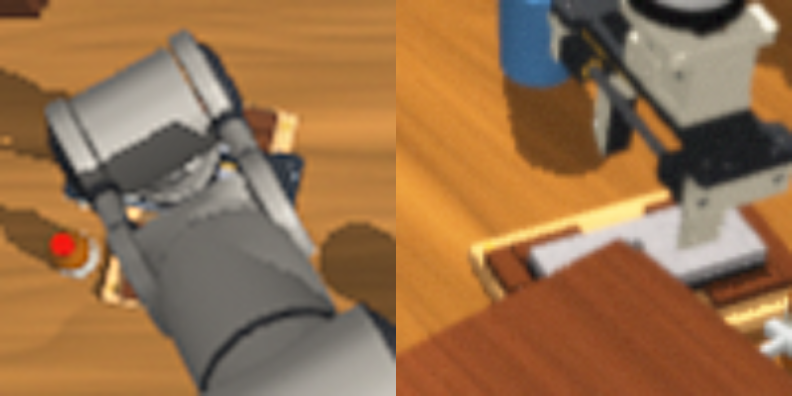

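Call:
send_rows(targets=[[1, 0, 0.002, -0.02, 0], [1, 0, 0, -0.015, 0], [1, 0, 0, -0.01, 0], [1, 0, 0, -0.005, 0], [1, 0, 0, 0, 0]])

```text
time: 3.3
tool_pos: [0.446, 0.3446, 0.0273]
tool_rot: [-3.141, -0.001, -0.214]
contact_force: [-0.6, 0.1, 0.3]
opening: 0.092
grip_force: 0.0
```

Call:
send_rows(targets=[[1, 0, 0, -0.004, 0], [1, 0, 0, -0.004, 0], [1, 0, 0, -0.002, 0], [1, 0, 0, 0, 0], [1, 0, 0, 0, 0]])

```text
time: 3.8
tool_pos: [0.4456, 0.3446, 0.0168]
tool_rot: [3.142, 0.0, -0.213]
contact_force: [0.2, -0.4, -0.3]
opening: 0.0919
grip_force: 0.0
```

Call:
send_rows(targets=[[0.75, 0, 0, 0, 0], [0.7, 0, 0, 0, 0], [0.66, 0, 0, 0, 0], [0.64, 0, 0, 0, 0], [0.6, 0, 0, 0, 0]], grip_force=30)

```text
time: 4.3
tool_pos: [0.4457, 0.3449, 0.0168]
tool_rot: [-3.141, -0.0, -0.214]
contact_force: [0.4, 2.5, -0.2]
opening: 0.0596
grip_force: 30.0
```

Call:
send_rows(targets=[[0.5, 0, 0, 0, 0], [0.4, 0, 0, 0, 0], [0.4, 0, 0, 0, 0], [0.4, 0, 0, 0, 0]])

```text
time: 4.7
tool_pos: [0.4457, 0.3449, 0.0168]
tool_rot: [-3.141, -0.0, -0.214]
contact_force: [0.5, 4.5, -1.2]
opening: 0.0595
grip_force: 30.0
```

Call:
send_rows(targets=[[0.4, 0, 0, 0.003, 0], [0.4, 0, 0, 0.006, 0], [0.4, 0, 0, 0.012, 0], [0.4, 0, 0, 0.02, 0], [0.4, 0, 0, 0.03, 0]])

```text
time: 5.2
tool_pos: [0.4439, 0.343, 0.087]
tool_rot: [3.137, 0.004, -0.213]
contact_force: [0.6, 0.2, -5.6]
opening: 0.0598
grip_force: 30.0
```

Call:
send_rows(targets=[[0.4, 0, 0, 0.04, 0], [0.4, 0, 0, 0.04, 0], [0.4, 0, 0, 0.04, 0], [0.4, 0, -0.02, 0.02, 0], [0.4, 0, -0.03, 0, 0]])

```text
time: 5.7
tool_pos: [0.4463, 0.2949, 0.2315]
tool_rot: [-3.139, -0.005, -0.211]
contact_force: [1.1, -1.2, -5.2]
opening: 0.0597
grip_force: 30.0
```

Call:
send_rows(targets=[[0.4, 0, -0.045, 0, 0], [0.4, 0, -0.045, 0, 0], [0.4, 0, -0.045, 0, 0], [0.4, 0, -0.045, 0, 0], [0.4, 0, -0.045, 0, 0]])

```text
time: 6.2
tool_pos: [0.4441, 0.0674, 0.2279]
tool_rot: [3.14, 0.001, -0.213]
contact_force: [0.8, -0.1, -4.0]
opening: 0.0596
grip_force: 30.0
```

Call:
send_rows(targets=[[0.4, 0, -0.045, 0, 0], [0.4, 0, -0.045, 0, 0], [0.4, 0, -0.045, 0, 0], [0.4, 0, -0.045, 0, 0], [0.4, 0, -0.045, 0, 0]])

```text
time: 6.7
tool_pos: [0.444, -0.1572, 0.228]
tool_rot: [3.141, 0.002, -0.213]
contact_force: [1.6, 0.6, -4.2]
opening: 0.0597
grip_force: 30.0
```

Call:
send_rows(targets=[[0.4, 0.004, -0.045, 0, 0], [0.4, 0.005, -0.045, 0, 0], [0.4, 0.005, -0.04, 0, 0], [0.4, 0.004, -0.03, 0, 0], [0.4, 0, -0.02, 0, 0]])

```text
time: 7.2
tool_pos: [0.4623, -0.3376, 0.2273]
tool_rot: [3.142, 0.002, -0.215]
contact_force: [0.7, 0.1, -4.9]
opening: 0.0598
grip_force: 30.0
```

Call:
send_rows(targets=[[0.4, 0, -0.02, -0.02, 0.03], [0.4, 0, -0.005, -0.02, 0.03], [0.4, 0, 0, -0.01, 0], [0.4, 0, 0, 0, 0]])

```text
time: 7.6
tool_pos: [0.4622, -0.3593, 0.1761]
tool_rot: [-3.139, 0.004, -0.154]
contact_force: [-0.8, 0.7, -4.9]
opening: 0.06
grip_force: 30.0
```

```bash
python3 - <<'E'
from m import *
p,_=snap("top","top3");p2,_=snap("scene","scene3")
s=observe();print(s["tool_pos"],s["tool_rot"],s["contact_force"],s["torque"])
a=cv2.resize(p[155:255,395:495],None,fx=4,fy=4,interpolation=2);b=cv2.resize(p2[70:170,210:310],None,fx=4,fy=4)
cv2.imwrite("pics/c4.png",np.hstack([a,b])[:,:,::-1])
# empty holder: board+walls outline now free
H,S,V=cv2.split(cv2.cvtColor(p,cv2.COLOR_RGB2HSV))
c=cv2.resize(p[180:250,220:290],None,fx=8,fy=8,interpolation=2);cv2.imwrite("pics/hold.png",c[:,:,::-1])
E
```

```text
[ 0.46357684 -0.35999266  0.17844556] [ 3.14142065e+00  9.68944787e-05 -1.53420228e-01] [-0.81690612 -0.24317516 -4.94862058] [-0.01106967 -0.00655285  0.00879008]
```

View pics/c4.png

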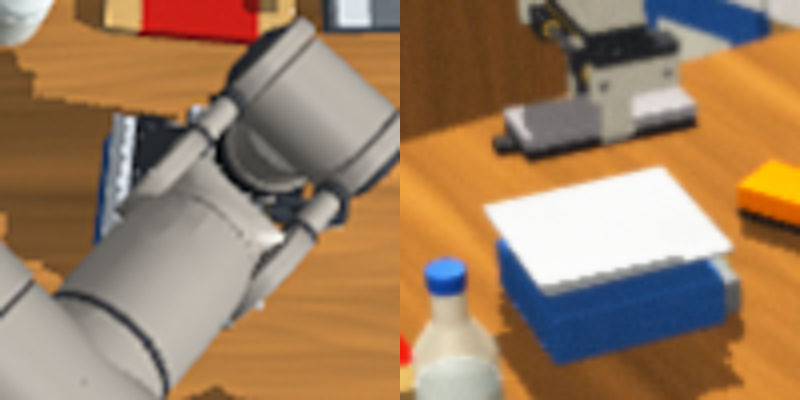

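View pics/hold.png

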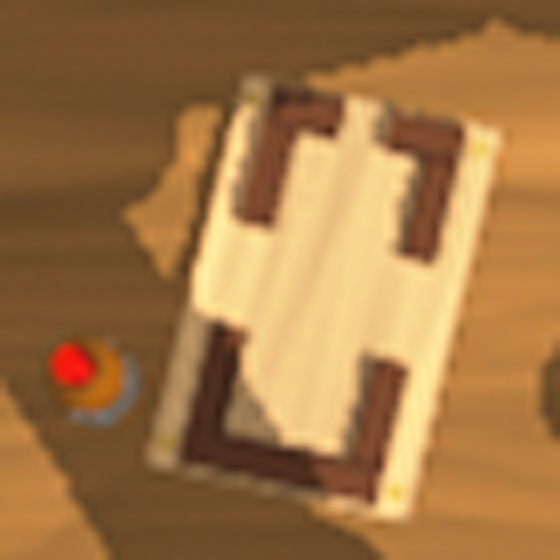

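The stone hangs level, gripped at its middle and over the pan. The empty holder shows clearly in the top view. I'll lower it.

Call:
send_rows(targets=[[0.4, 0, 0, -0.03, 0], [0.4, 0, 0, -0.03, 0], [0.4, 0, 0, -0.016, 0], [0.4, 0, 0, -0.006, 0], [0.4, 0, 0, 0, 0]])

```text
time: 8.2
tool_pos: [0.4639, -0.3603, 0.0963]
tool_rot: [3.141, -0.0, -0.153]
contact_force: [0.5, 0.2, -5.6]
opening: 0.0597
grip_force: 30.0
```

Call:
send_rows(targets=[[0.4, 0, 0, -0.003, 0], [0.4, 0, 0, -0.003, 0], [0.4, 0, 0, -0.003, 0], [0.4, 0, 0, -0.002, 0], [0.4, 0, 0, 0, 0]])

```text
time: 8.7
tool_pos: [0.4635, -0.3604, 0.0846]
tool_rot: [-3.141, 0.0, -0.154]
contact_force: [-0.2, 0.3, -4.6]
opening: 0.0598
grip_force: 30.0
```

Call:
send_rows(targets=[[0.4, 0, 0, -0.002, 0], [0.4, 0, 0, -0.002, 0], [0.4, 0, 0, 0, 0], [0.4, 0, 0, 0, 0], [0.4, 0, 0, 0, 0]])

```text
time: 9.2
tool_pos: [0.4637, -0.3606, 0.081]
tool_rot: [3.141, -0.0, -0.153]
contact_force: [-0.6, 0.3, -3.0]
opening: 0.06
grip_force: 30.0
```

Call:
send_rows(targets=[[0.4, 0, 0, -0.001, 0], [0.4, 0, 0, -0.001, 0], [0.4, 0, 0, 0, 0], [0.4, 0, 0, 0, 0], [0.4, 0, 0, 0, 0]])

```text
time: 9.7
tool_pos: [0.4637, -0.3606, 0.0789]
tool_rot: [3.141, -0.0, -0.153]
contact_force: [1.4, -0.1, 0.3]
opening: 0.0597
grip_force: 30.0
```

Call:
send_rows(targets=[[0.4, 0, 0, -0.001, 0], [0.4, 0, 0, 0, 0], [0.4, 0, 0, 0, 0], [0.4, 0, 0, 0, 0]], grip_force=5)

```text
time: 10.1
tool_pos: [0.4637, -0.3606, 0.0779]
tool_rot: [3.141, -0.0, -0.153]
contact_force: [-0.1, -0.3, -0.1]
opening: 0.0599
grip_force: 5.0
```

Call:
send_rows(targets=[[0.72, 0, 0, 0, 0], [0.8, 0, 0, 0, 0], [0.9, 0, 0, 0, 0], [1, 0, 0, 0, 0], [1, 0, 0, 0, 0]])

```text
time: 10.6
tool_pos: [0.4636, -0.3604, 0.0777]
tool_rot: [3.142, 0.0, -0.153]
contact_force: [0.6, -0.1, 0.4]
opening: 0.0902
grip_force: 0.0
```

Call:
send_rows(targets=[[1, 0, 0, 0.01, 0], [1, 0, 0, 0.02, 0], [1, 0, 0, 0.04, 0], [1, 0, 0, 0.04, 0], [1, 0, 0, 0.04, 0]])

```text
time: 11.1
tool_pos: [0.4634, -0.3603, 0.2301]
tool_rot: [3.141, -0.0, -0.153]
contact_force: [0.0, -1.1, -0.2]
opening: 0.0918
grip_force: 0.0
```

Call:
send_rows(targets=[[1, -0.01, 0.045, 0, 0.09], [1, 0, 0.045, 0, 0.1], [1, 0, 0.045, 0, 0.09], [1, 0, 0.045, 0, 0.09], [1, 0, 0.045, 0, 0.09]])

```text
time: 11.6
tool_pos: [0.4533, -0.1338, 0.2287]
tool_rot: [3.141, -0.001, 0.31]
contact_force: [1.2, 0.8, 0.6]
opening: 0.0918
grip_force: 0.0
```

```bash
python3 - <<'E'
from m import *
p,_=snap("top","top4");p2,_=snap("scene","scene4")
s=observe();print(s["tool_pos"],s["tool_rot"])
H,S,V=cv2.split(cv2.cvtColor(p,cv2.COLOR_RGB2HSV))
print("fresh",rect(blob((H>5)&(H<22)&(S>200)&(V>150),(350,178)),.038))
print(cast("top",[(441,205)],.095))
# holder board outline: 4 corners from crop (8x, offset 220,180) board top z=.012
c=np.array([(248,78),(500,135),(408,515),(152,463)])/8+[220-.5+.06,180-.5+.06]
w=cast("top",c,.012)[:,:2]*1000;print("holder",w.round(1),w.mean(0).round(1));e=(w[0]+w[1]-w[2]-w[3])/2;print(np.hypot(*e),np.degrees(np.arctan2(e[1],e[0])), np.hypot(*(w[0]+w[3]-w[1]-w[2])/2))
a=cv2.resize(p[155:255,395:495],None,fx=4,fy=4,interpolation=2);b=cv2.resize(p2[70:170,210:310],None,fx=4,fy=4)
cv2.imwrite("pics/c5.png",np.hstack([a,b])[:,:,::-1])
E
```

```text
[ 0.45307382 -0.13092402  0.22881238] [-3.14063953e+00 -9.31583112e-04  3.13681045e-01]
fresh (array([596.8, -12.4]), array([154.1,  60.9]), 16.95)
[[ 0.46950904 -0.35723344  0.095     ]]
holder [[556.8 384.8]
 [526.4 258.6]
 [336.4 302.8]
 [363.5 428.5]] [445.8 343.7]
196.60738257840794 -12.915874671555981 129.17631103200065
```

View pics/c5.png

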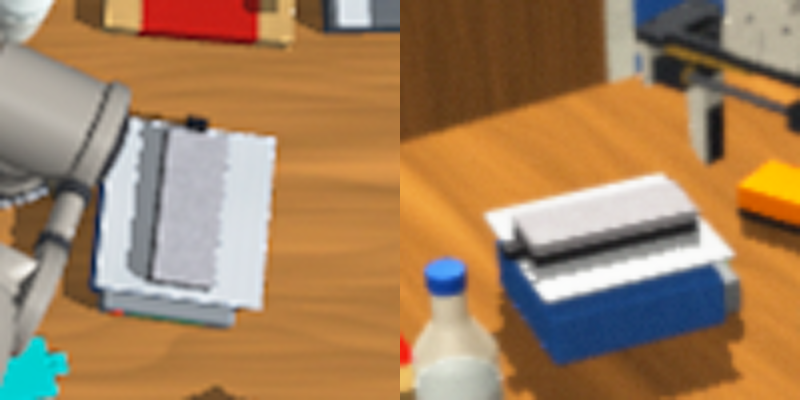

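The worn stone lies flat and close to centred on the pan. The holder centre measures (445.8, 343.7) mm, which agrees with where I gripped the worn stone. On to the new stone.

Call:
send_rows(targets=[[1, 0.036, 0.03, 0, -0.012], [1, 0.036, 0.03, 0, 0], [1, 0.036, 0.03, 0, 0], [1, 0.036, 0.03, 0, 0], [1, 0, 0, -0.04, 0]])

```text
time: 12.2
tool_pos: [0.6052, -0.0131, 0.193]
tool_rot: [3.136, -0.015, 0.298]
contact_force: [-0.2, -0.9, -0.7]
opening: 0.0919
grip_force: 0.0
```

Call:
send_rows(targets=[[1, 0, 0, -0.04, 0], [1, 0, 0, -0.03, 0], [1, 0, 0, -0.02, 0], [1, 0, 0, 0, 0], [1, 0, 0, 0, 0]])

```text
time: 12.7
tool_pos: [0.5982, -0.0161, 0.0986]
tool_rot: [3.141, -0.001, 0.294]
contact_force: [1.0, -0.1, 0.5]
opening: 0.0917
grip_force: 0.0
```

```bash
python3 - <<'E'
from m import *
p2,_=snap("scene","scene5")
s=observe();print(s["tool_pos"],s["tool_rot"])
b=cv2.resize(p2[110:260,210:360],None,fx=4,fy=4)
cv2.imwrite("pics/c6.png",b[:,:,::-1])
E
```

```text
[ 0.59862012 -0.01605703  0.09929861] [ 3.14035543e+00 -2.18843133e-03  2.93907200e-01]
```

View pics/c6.png

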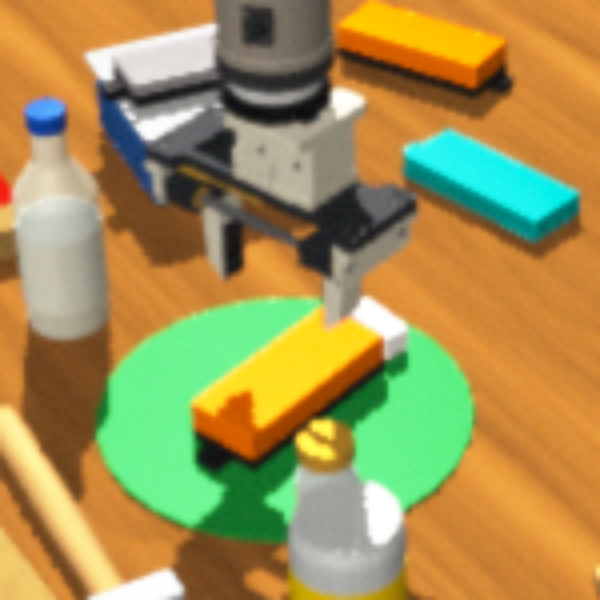

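Gripper straddles the stone and the jar, at (325,445), is clear. I'll correct by (-1, +4) mm and descend.

Call:
send_rows(targets=[[1, -0.001, 0.004, -0.02, 0.005], [1, 0, 0, -0.015, 0], [1, 0, 0, -0.01, 0], [1, 0, 0, 0, 0], [1, 0, 0, 0, 0]])

```text
time: 13.25
tool_pos: [0.5973, -0.0117, 0.0538]
tool_rot: [3.141, -0.001, 0.299]
contact_force: [0.1, 0.2, -0.1]
opening: 0.0917
grip_force: 0.0
```

Call:
send_rows(targets=[[1, 0, 0, -0.012, 0], [1, 0, 0, -0.012, 0], [1, 0, 0, -0.01, 0], [1, 0, 0, -0.006, 0], [1, 0, 0, 0, 0]])

```text
time: 13.75
tool_pos: [0.5957, -0.0113, 0.0113]
tool_rot: [-3.141, 0.002, 0.3]
contact_force: [0.7, -0.7, -0.4]
opening: 0.0916
grip_force: 0.0
```

Call:
send_rows(targets=[[0.75, 0, 0, 0, 0], [0.7, 0, 0, 0, 0], [0.66, 0, 0, 0, 0], [0.64, 0, 0, 0, 0], [0.6, 0, 0, 0, 0]], grip_force=10)

```text
time: 14.25
tool_pos: [0.5968, -0.0115, 0.013]
tool_rot: [3.141, -0.0, 0.3]
contact_force: [-0.3, 0.3, 1.2]
opening: 0.0602
grip_force: 10.0
```

Call:
send_rows(targets=[[0.5, 0, 0, 0, 0], [0.4, 0, 0, 0, 0], [0.4, 0, 0, 0, 0], [0.4, 0, 0, 0, 0]], grip_force=35)

```text
time: 14.65
tool_pos: [0.5967, -0.0115, 0.013]
tool_rot: [3.141, -0.0, 0.3]
contact_force: [-0.4, -0.4, 4.8]
opening: 0.06
grip_force: 35.0
```

Call:
send_rows(targets=[[0.4, 0, 0, 0.005, 0], [0.4, 0, 0, 0.015, 0], [0.4, 0, 0, 0.03, 0], [0.4, 0, 0, 0.04, 0], [0.4, 0, 0, 0.04, 0]])

```text
time: 15.15
tool_pos: [0.5954, -0.0113, 0.1428]
tool_rot: [-3.14, 0.003, 0.299]
contact_force: [0.9, -1.0, -4.5]
opening: 0.0597
grip_force: 35.0
```

Call:
send_rows(targets=[[0.4, 0, 0, 0.03, 0], [0.4, 0, 0.02, 0.02, -0.06], [0.4, -0.016, 0.038, 0, -0.1], [0.4, -0.016, 0.038, 0, -0.1], [0.4, -0.016, 0.038, 0, -0.1]])

```text
time: 15.65
tool_pos: [0.5471, 0.1236, 0.1919]
tool_rot: [3.141, 0.002, -0.065]
contact_force: [0.1, 0.3, -5.5]
opening: 0.0596
grip_force: 35.0
```

Call:
send_rows(targets=[[0.4, -0.018, 0.038, 0, -0.08], [0.4, -0.018, 0.038, 0, -0.08], [0.4, -0.018, 0.038, 0, 0], [0.4, -0.018, 0.038, 0, 0], [0.4, -0.016, 0.034, 0, 0]])

```text
time: 16.15
tool_pos: [0.4587, 0.3099, 0.1919]
tool_rot: [3.14, 0.002, -0.22]
contact_force: [-0.0, -0.7, -5.2]
opening: 0.06
grip_force: 35.0
```

Call:
send_rows(targets=[[0.4, -0.01, 0.026, 0, 0], [0.4, -0.005, 0.01, 0, 0], [0.4, 0, 0, 0, 0], [0.4, 0, 0, 0, 0]])

```text
time: 16.55
tool_pos: [0.4457, 0.3436, 0.1923]
tool_rot: [3.14, 0.001, -0.22]
contact_force: [0.2, -0.0, -5.0]
opening: 0.0599
grip_force: 35.0
```

Call:
send_rows(targets=[[0.4, 0, 0, -0.04, 0], [0.4, 0, 0, -0.04, 0], [0.4, 0, 0, -0.03, 0], [0.4, 0, 0, -0.02, 0], [0.4, 0, 0, -0.012, 0]])

```text
time: 17.05
tool_pos: [0.4456, 0.3425, 0.0488]
tool_rot: [3.139, 0.002, -0.223]
contact_force: [0.6, 0.0, -5.7]
opening: 0.0596
grip_force: 35.0
```

Call:
send_rows(targets=[[0.4, 0, 0, -0.006, 0], [0.4, 0, 0, -0.003, 0], [0.4, 0, 0, 0, 0], [0.4, 0, 0, 0, 0]])

```text
time: 17.45
tool_pos: [0.4462, 0.3448, 0.0427]
tool_rot: [-3.14, -0.001, -0.22]
contact_force: [0.1, -0.3, -5.3]
opening: 0.0602
grip_force: 35.0
```

```bash
python3 - <<'E'
from m import *
p,_=snap("top","top6");p2,_=snap("scene","scene6")
s=observe();print(s["tool_pos"],s["tool_rot"],s["contact_force"],s["torque"])
a=cv2.resize(p[170:260,215:305],None,fx=4.4,fy=4.4,interpolation=2);b=cv2.resize(p2[200:290,340:430],None,fx=4.4,fy=4.4)
cv2.imwrite("pics/c7.png",np.hstack([a,b])[:,:,::-1])
E
```

```text
[0.44601761 0.3448469  0.04262249] [-3.14058796e+00 -1.21692686e-03 -2.20256262e-01] [ 5.75972995e-01  2.44146948e-03 -4.61268841e+00] [ 0.05724725  0.07951651 -0.01139322]
```

View pics/c7.png

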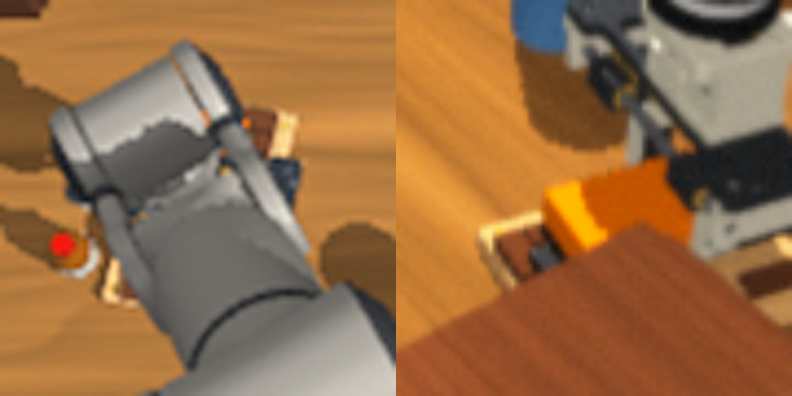

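The tongue, at (540,255) in the right-hand crop, lines up towards the slot. I'll lower in small steps and watch the force.

Call:
send_rows(targets=[[0.4, 0, 0, -0.005, 0], [0.4, 0, 0, -0.005, 0], [0.4, 0, 0, -0.003, 0], [0.4, 0, 0, 0, 0], [0.4, 0, 0, 0, 0]])

```text
time: 18.05
tool_pos: [0.4455, 0.3445, 0.0285]
tool_rot: [3.141, 0.0, -0.22]
contact_force: [0.8, -0.1, -4.7]
opening: 0.0595
grip_force: 35.0
```

Call:
send_rows(targets=[[0.4, 0, 0, -0.002, 0], [0.4, 0, 0, -0.001, 0], [0.4, 0, 0, 0, 0], [0.4, 0, 0, 0, 0]])

```text
time: 18.45
tool_pos: [0.446, 0.3452, 0.026]
tool_rot: [-3.14, -0.001, -0.221]
contact_force: [0.1, 4.1, -3.1]
opening: 0.0597
grip_force: 35.0
```

The +y force means it is rubbing the -y wall, as the worn stone did. I'll shift about 2 mm in holder +y.

Call:
send_rows(targets=[[0.4, 0.0005, 0.002, 0.001, 0], [0.4, 0, 0, 0, 0], [0.4, 0, 0, -0.002, 0], [0.4, 0, 0, 0, 0], [0.4, 0, 0, 0, 0]])

```text
time: 18.95
tool_pos: [0.4458, 0.3463, 0.0245]
tool_rot: [3.141, 0.001, -0.22]
contact_force: [0.0, 0.4, -6.0]
opening: 0.0594
grip_force: 35.0
```

Call:
send_rows(targets=[[0.4, 0, 0, -0.001, 0], [0.4, 0, 0, -0.001, 0], [0.4, 0, 0, 0, 0], [0.4, 0, 0, 0, 0]])

```text
time: 19.35
tool_pos: [0.446, 0.3465, 0.0227]
tool_rot: [3.141, 0.0, -0.22]
contact_force: [-0.5, 0.2, -4.2]
opening: 0.0596
grip_force: 35.0
```

Free now; it's below the wall tops. The last 2 mm.

Call:
send_rows(targets=[[0.4, 0, 0, -0.001, 0], [0.4, 0, 0, 0, 0], [0.4, 0, 0, -0.001, 0], [0.4, 0, 0, 0, 0], [0.4, 0, 0, 0, 0]])

```text
time: 19.85
tool_pos: [0.4461, 0.3466, 0.0211]
tool_rot: [-3.141, -0.0, -0.22]
contact_force: [-1.6, -1.3, 0.2]
opening: 0.0596
grip_force: 35.0
```

Call:
send_rows(targets=[[0.4, 0, 0, 0, 0], [0.4, 0, 0, 0, 0], [0.4, 0, 0, 0, 0]], grip_force=5)

```text
time: 20.15
tool_pos: [0.4461, 0.3466, 0.0211]
tool_rot: [-3.141, -0.0, -0.22]
contact_force: [-1.5, -1.3, 2.6]
opening: 0.0601
grip_force: 5.0
```

Call:
send_rows(targets=[[0.72, 0, 0, 0, 0], [0.8, 0, 0, 0, 0], [0.9, 0, 0, 0, 0], [1, 0, 0, 0, 0], [1, 0, 0, 0, 0]])

```text
time: 20.65
tool_pos: [0.4462, 0.3465, 0.0207]
tool_rot: [3.142, -0.0, -0.22]
contact_force: [0.6, -0.7, -0.5]
opening: 0.0906
grip_force: 0.0
```

Call:
send_rows(targets=[[1, 0, 0, 0.01, 0], [1, 0, 0, 0.02, 0], [1, 0, 0, 0.04, 0], [1, 0, 0, 0.04, 0], [1, 0, 0, 0.04, 0]])

```text
time: 21.15
tool_pos: [0.4459, 0.3464, 0.173]
tool_rot: [-3.141, -0.0, -0.22]
contact_force: [0.5, 0.8, -0.3]
opening: 0.0917
grip_force: 0.0
```

Call:
send_rows(targets=[[1, 0, -0.045, 0.03, 0], [1, 0, -0.045, 0, 0], [1, 0, -0.045, 0, 0], [1, 0, -0.045, 0, 0], [1, 0, -0.045, 0, 0]])

```text
time: 21.65
tool_pos: [0.4458, 0.1233, 0.1994]
tool_rot: [-3.141, -0.001, -0.22]
contact_force: [1.0, 1.0, 0.5]
opening: 0.0918
grip_force: 0.0
```

```bash
python3 - <<'E'
from m import *
for _ in range(3): p,_d=snap("top","top7")
p2,_d=snap("scene","scene7")
H,S,V=cv2.split(cv2.cvtColor(p,cv2.COLOR_RGB2HSV))
print("fresh",rect(blob((H>5)&(H<22)&(S>200)&(V>150),(260,216)),.046))
print("worn",rect(blob((S<40)&(V>100)&(V<205),(442,208)),.095))
a=cv2.resize(p[170:260,215:305],None,fx=4.4,fy=4.4,interpolation=2);b=cv2.resize(p2[200:290,340:430],None,fx=4.4,fy=4.4)
cv2.imwrite("pics/c8.png",np.hstack([a,b])[:,:,::-1])
E
```

```text
fresh (array([447.7, 343.5]), array([152.1,  63.5]), -12.29)
worn (array([ 467.3, -337.4]), array([160.6, 122.5]), -9.91)
```

View pics/c8.png

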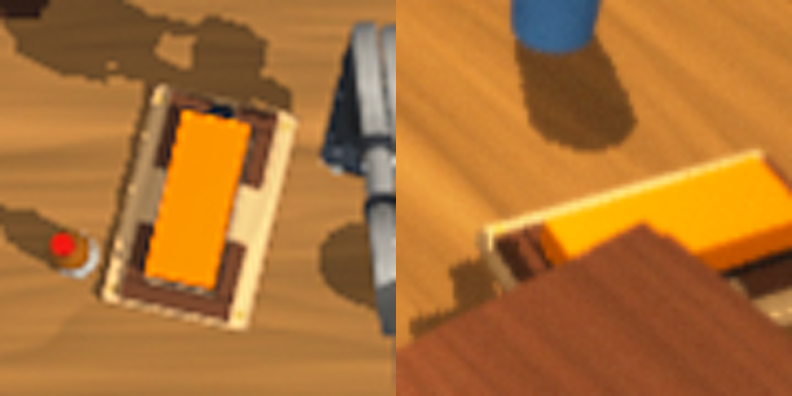

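The new stone sits square in the pocket: tongue in the slot, centre within 2 mm of the holder's. The force at the end of the descent also showed it bottomed at the expected height. Handing in.

```bash
python3 -c "
from cell import *
print(observe()['qvel'].round(3)); print(hand_in())"
```

```text
[ 0.045  0.014 -0.01   0.004 -0.002  0.005]
the job is handed in; nothing more can be done
None
```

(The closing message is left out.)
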